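# Drop the couplings from the trap hopper and relatch its bottom

### The job

Press the hopper's red push bar right down once, and let it up, to free its push-push latch, so that the trap-door bottom swings open and the three brass couplings drop into the blue pan by themselves. When all three are in the pan, press the bar all the way down again and let go, so that the trap stays latched shut. Do not touch the couplings with the gripper and leave the other things on the table where they are.

Things in the scene. Friction and masses are not known exactly. Their poses are not given: they have to be found in the camera images.
- hopper: Green steel hopper box, open on top, on dark legs fixed to the table. Origin: on the table under its middle; x points from the red push bar's side to the back, y to the black latch case's side, z up. Box outside x -57 to 62, y -50 to 50, z 155 to 252 mm (rim); legs 16 mm square at x -48 and 58, y -92 and 92, 250 mm tall.
- trap (a joint): Angle (rad) of the trap-door bottom: 0 shut and latched (rests within 0.02 of it), grows as the trap swings down, 0.95 fully open; negative while the bar is pressed beyond its latched position (stop at -0.18). Push-push latch: each press to below -0.16 (best to the stop), then letting the bar up, changes its state (freed, or caught at 0); A spring and the load open a freed trap within about 1 s.
- push_bar (a point): Middle of the red push bar: round, 20 mm thick, 104 mm long along hopper y, on two arms. It moves on an arc about the hinge: latched at hopper x -155, z 162 mm; open at x -106, z 234 mm; pressed to the stop x -156, z 145 mm (17 mm below latched; the latch works from 15 mm). From open, push it round all the way to the stop, then let up. It takes 5 to 15 N; press from above or grip it.
- trap_hinge (a point): Hinge line's middle, at hopper x -60, y 0, z 150 mm, parallel to hopper y. Trap door and push bar are one rigid see-saw on it: bar down = trap up. The bar's middle is 95 mm out from it towards -x and 12 mm above it when latched.
- pan: Blue open catch pan, loose on the table between the hopper's legs, 210 x 148 x 48 mm, walls 4 mm, origin under its centre, x and y as the hopper's.
- coupling0: One of three brass hex couplings, 60 mm long, 27 mm across flats, about 0.13 kg, lying on the trap inside the hopper at the start; origin at its centre, its length along its y axis.
- coupling1: One of three brass hex couplings, 60 mm long, 27 mm across flats, about 0.13 kg, lying on the trap inside the hopper at the start; origin at its centre, its length along its y axis.
- coupling2: One of three brass hex couplings, 60 mm long, 27 mm across flats, about 0.13 kg, lying on the trap inside the hopper at the start; origin at its centre, its length along its y axis.
- oil_bottle: Bystander: yellow oil bottle with black cap, 72 mm across, 190 mm tall; origin under its centre
- paint_can: Bystander: red can, 68 mm across, 100 mm tall, standing beside the hopper; origin under its centre
- wrench: Bystander: steel wrench, 190 mm long, lying beside the hopper; origin about its middle
- hammer: Bystander: hammer, 260 mm long; origin about its middle
- wire_spool: Bystander: orange spool, 80 mm across, 62 mm tall; origin under its centre
- small_bin: Bystander: blue open bin, 150 x 100 x 70 mm; origin under its centre
Mind the look-alikes: they are no part of the job. What is shaped like the coupling1 but purple or turquoise is not meant.

How it is judged:
By the outcome, as a careful person would: the job done as asked, in the order asked, and still so for the second after the job is handed in, with the robot touching nothing.
It also fails if it takes over 45 s, if anything falls off the work surface, if the arm or the gripper's body presses on something with over 40 N, if the wrist force passes 120 N, or if a joint passes its speed limit or range.

### The arm

A 6-joint arm with a two-finger parallel gripper is mounted at the origin on the work surface. World frame = base frame: x ahead of the robot, y to its left, z up, the work surface at z = 0. Lengths are in m, angles in rad, forces in N, time in s.
With the tool pointing down it reaches from about 0.425 to 0.95 m from the base axis. Payload 3.5 kg.
Tool frame: the origin (TCP) lies at the very end of the fingers, on their centre line; the grasp point (between the pads) lies 19 mm behind it; z points along the fingers, y is the line along which they close (so a half turn about z gives the same grasp; the last joint's range is limited). The gripper opens to 85 mm and grips with 20 to 120 N. Pads are 22 mm wide; open, the fingers measure 114 mm over their backs; the gripper's body (76 mm by 85 mm) begins 54 mm behind the grasp point. The pads swing forward as they close: fully open they stand 13 mm farther back than shut.
Start: joints at [-1.46, 0.286, 1.577, -0, 1.279, -0.15], TCP at [0.174, -0.652, 0.231] pointing down, gripper open.
Joint ranges: [-2.77, 2.77], [-0.9, 2.22], [0.21, 2.48], [-1.53, 4.67], [0.24, 2.81], [-2.84, 2.84]. Speed limits (rad/s): [2.79, 2.79, 3.14, 3.14, 3.14, 3.14].

### API

Orientations are given as a rotation vector (axis times angle).
In Python, from rig import arm, vision, workorder, finder gives the robot as it stands. The module is installed in compiled form; this text tells all that it offers.
- The arm moves only by the shell command python3 -m creep 'ROWS' [OPENING] [FORCE]. ROWS is JSON, a list of rows, each an object of numbers: "x", "y", "z": the shift along the tool's x, y, z in mm; "spin": the turn about the tool's z in rad. A call has 1 to 8 rows; each row shifts and turns the commanded pose from where the row before left it, along the tool's axes as they then stand; what a row does not reach is not made up. A row lasts 1/8 s, in which the tool goes at most 62.5 mm and 10.7 degrees, less where a joint would pass 70% of its speed; a pose out of reach is approached as far as the arm can. A call is refused whole if a number of a shift passes 62.5 or a number of a turn 0.188, either way. A call with a gripper value outside its range is refused whole. OPENING is the opening, from -1 (shut) to 1 (fully open), set as the call begins (- or left out, the last holds). The fingers move at their own pace and stop on an object; FORCE is the grip in N (left out, the last holds). Time passes only in rows, so rows that do not move let the fingers close. It gives the time, the measured TCP pose, the force, the opening and the grip force at its end, in the units of the state.
- arm.observe(): the state, without advancing time (a new reading comes with each control period).
- vision.get_image(name): name is "scene" or "top"; returns the picture (384x512x3 uint8, blue, green, red); there is no depth.
- vision.camera_params(name): a dict with "mtx" (3x3 intrinsics, pixels), "R" (3x3) and "t" (3): a world point X has camera coordinates R X + t. Camera axes: x right, y down, z forward; pixel columns grow to the right and rows downward; lengths in m; the calibration is good to about 2 mm. A picture is of the moment at which its call begins. camera_params takes no time and is no camera call.
- workorder.hand_in(): hands the job in; it is judged then, once.
Trained networks look in the newest picture that a camera, given by its name, has taken for a name from the list of things; names that differ only in an ending like _2 or _b are one class to them, and where a whole thing is asked for, a point or a joint stands for the part that bears it (a point fixed in the world has none). Each returns a list of dicts, best first, with "score" (0 to 1); they miss things now and then, are a little off and sometimes report something else, mostly with a low value. They report only what shows in the picture. A call takes as long as a camera call. They do not tell look-alikes from the thing itself.
- finder.silhouettes(camera, target): "pixels" (384x512 bool, what is visible of it) and "extent" ([left, top, width, height] in pixels, round what is visible of it).
- finder.pinpoint(camera, target): "point" ([column, row] in pixels: a listed point, or the origin of a listed thing).
The state is a dict: "clock": time; "joint_pos": joint angles; "qvel": joint speeds; "effort": joint torques, N m; "eef_pos": TCP position; "eef_rot": TCP orientation; "contact_force": force on the tool from outside, world axes, zero at the start; "wrist_torque": the same for the moment, N m; "grip_width": finger opening in m; "finger_force": force on a finger pad.
Only numpy, scipy, OpenCV 4.12 (cv2) and the standard library are available. Lean on these libraries where they do the work, as an engineer would, in place of code of your own. Each camera call takes 0.05 s, during which the arm holds its last target. There are 200 camera calls.

## Working session

There is one attempt and no reset: what is moved stays moved. The work goes in short steps, Python scripts to look and compute and a shell command to move; the robot and the scene stay as the last step left them, time stands still between calls to the robot, and variables do not carry over. Pictures are saved under pics/ and viewed, at most 10 in all, crops included, and the job is handed in when it is done.

```bash
mkdir -p pics; python3 - <<'E'
from rig import arm, vision, finder
import cv2,numpy as np
for c in("scene","top"):
    im=vision.get_image(c); cv2.imwrite(f"pics/{c}0.png",im)
    p=vision.camera_params(c); print(c,np.round(p["mtx"],1).tolist(),np.round(p["R"],3).tolist(),np.round(p["t"],3).tolist())
    for n in("push_bar","hopper","trap_hinge","pan","coupling0"):
        print(n,[(np.round(d["point"],1).tolist(),round(d["score"],2)) for d in finder.pinpoint(c,n)[:4]])
    print([(d["extent"],round(d["score"],2)) for d in finder.silhouettes(c,"push_bar")[:3]])
s=arm.observe();print({k:np.round(v,3).tolist() for k,v in s.items()})
E
```

```text
scene [[491.1, 0.0, 252.4], [0.0, 491.1, 198.2], [0.0, 0.0, 1.0]] [[-0.417, 0.909, 0.006], [0.736, 0.341, -0.585], [-0.534, -0.239, -0.811]] [0.261, -0.346, 2.132]
push_bar [([289.4, 184.2], 0.75)]
hopper [([252.7, 231.1], 0.66)]
trap_hinge [([269.0, 207.8], 0.66)]
pan [([244.3, 242.3], 0.71)]
coupling0 [([250.4, 207.6], 0.63), ([261.5, 204.9], 0.6), ([304.0, 239.3], 0.54), ([276.9, 188.3], 0.39)]
[([251.1, 177.6, 47.1, 27.2], 0.86)]
top [[456.8, 0.0, 254.1], [0.0, 456.8, 192.6], [0.0, 0.0, 1.0]] [[-0.015, -1.0, -0.025], [-0.989, 0.018, -0.148], [0.148, 0.022, -0.989]] [0.017, 0.592, 1.33]
push_bar [([225.0, 216.2], 0.86)]
hopper []
trap_hinge [([243.3, 181.6], 0.9)]
pan [([258.7, 162.0], 0.82)]
coupling0 [([195.8, 193.8], 0.66), ([255.3, 148.5], 0.58), ([244.9, 175.4], 0.57), ([251.3, 161.1], 0.53)]
[([209.9, 142.6, 60.1, 85.3], 0.83)]
{'clock': 0.7, 'joint_pos': [-1.46, 0.286, 1.577, -0.0, 1.279, -0.15], 'qvel': [0.0, 0.0, -0.0, 0.002, 0.0, 0.001], 'effort': [-0.001, -40.582, -29.286, -0.0, 0.001, 0.0], 'eef_pos': [0.174, -0.652, 0.231], 'eef_rot': [3.115, 0.409, -0.0], 'contact_force': [1.056, 0.279, -0.416], 'wrist_torque': [0.015, 0.004, 0.006], 'finger_force': 0.0, 'grip_width': 0.085}
```

View pics/scene0.png

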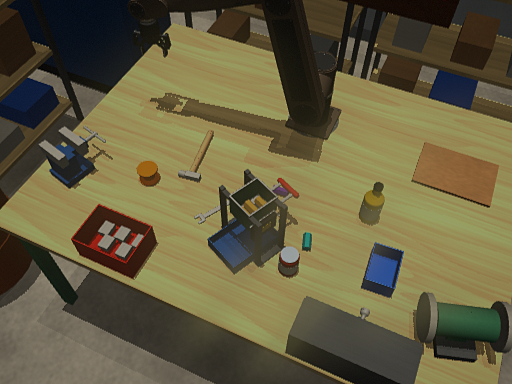

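View pics/top0.png

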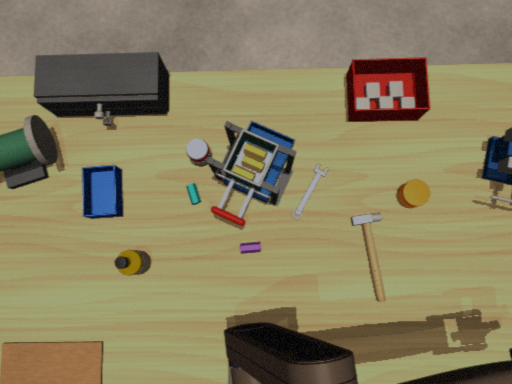

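```bash
cat > h.py <<'E'
import numpy as np,cv2
from rig import vision
from scipy.spatial.transform import Rotation as Ro
def P(c):
    p=vision.camera_params(c); return p["mtx"]@np.c_[p["R"],p["t"]]
def tri(a,b):
    X=cv2.triangulatePoints(P("scene"),P("top"),np.array(a,float).reshape(2,1),np.array(b,float).reshape(2,1)).ravel(); return X[:3]/X[3]
def plane(c,px,z):
    M=P(c); H=M[:,[0,1,3]].copy(); H[:,2]+=M[:,2]*z
    q=np.linalg.solve(H,[*px,1]); return q[:2]/q[2]
E
python3 - <<'E'
from h import *
np.set_printoptions(precision=4,suppress=True)
b=tri((289.4,184.2),(225,216.2));h=tri((269,207.8),(243.3,181.6));print("tri",b,h)
bt=plane("top",(225,216.2),.162);ht=plane("top",(243.3,181.6),.15)
bs=plane("scene",(289.4,184.2),.162);hs=plane("scene",(269,207.8),.15)
for x,y in((bt,ht),(bs,hs)):
    d=y-x;print(x,y,np.linalg.norm(d),np.degrees(np.arctan2(d[1],d[0])))
print(plane("top",(258.7,162),0),plane("scene",(252.7,231.1),0))
E
```

```text
tri [0.5083 0.0846 0.1798] [0.606  0.0439 0.1411]
[0.5103 0.0854] [0.6074 0.0348] 0.10944177128821474 -27.504577149166323
[0.4949 0.0812] [0.6091 0.0536] 0.1175221986955642 -13.609811514231927
[ 0.6952 -0.0073] [0.6317 0.0039]
```

The scene view shows the hopper at about (250,205) with the red bar near (288,188). The top view shows the bar from (213,210) to (244,222).

Candidates in the top view:
- **Bar:** the red bar at (229,216), on arms from the hopper. The red can at (198,150) and the red bin at (388,90) could be confused with it.
- **Couplings:** the three brass ones in the hopper at about (248,162). The look-alikes are turquoise at (194,193) and purple at (250,247).

I choose the bar on the hopper arms and will check it in a close crop.

```bash
python3 - <<'E'
from h import *
a=cv2.imread("pics/top0.png")[110:260,170:310];b=cv2.imread("pics/scene0.png")[160:280,200:312]
r=lambda i:cv2.resize(i,(400,int(i.shape[0]*400/i.shape[1])),interpolation=cv2.INTER_CUBIC)
a,b=r(a),r(b);n=min(len(a),len(b));cv2.imwrite("pics/crop.png",np.hstack([a[:n],b[:n]]))
for c in("top","scene"):
    im=cv2.imread(f"pics/{c}0.png");hs=cv2.cvtColor(im,cv2.COLOR_BGR2HSV)
    m=(((hs[...,0]<8)|(hs[...,0]>174))&(hs[...,1]>170)&(hs[...,2]>70)).astype(np.uint8)
    n,l,s,ce=cv2.connectedComponentsWithStats(m)
    for i in range(1,n):
        if 30<s[i,4]<800:
            pts=np.argwhere(l==i)[:,::-1].astype(np.float32);print(c,s[i],ce[i].round(1),cv2.minAreaRect(pts))
E
```

```text
top [211 207  34  19 231] [227.6 215.7] ((227.48284912109375, 215.5376739501953), (36.24913787841797, 6.703607559204102), 24.443954467773438)
scene [278 178  20  18  85] [286.8 185.7] ((288.08990478515625, 186.2491912841797), (24.8251895904541, 4.212419033050537), 38.1572265625)
scene [ 71 204  81  60 546] [108.3 239.7] ((110.81568145751953, 232.41888427734375), (68.39234161376953, 44.7772102355957), 23.749494552612305)
scene [111 225   8  12  31] [114.9 230.6] ((114.90001678466797, 230.7000274658203), (3.1304948329925537, 11.180339813232422), 26.56505012512207)
scene [126 232  11  13  66] [131.1 237.9] ((130.9615478515625, 237.8076629638672), (5.269651889801025, 12.480753898620605), 33.6900634765625)
```

View pics/crop.png

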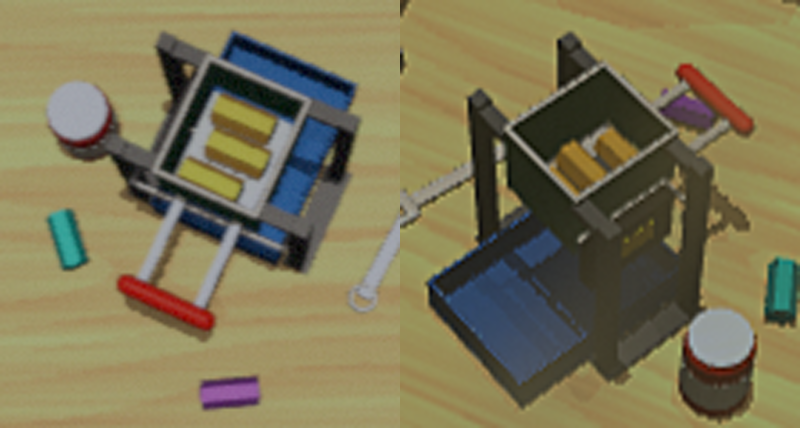

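The crop confirms it: the red bar on two pale arms belongs to the hopper. Three brass couplings are inside, and the pan is below and behind.

```bash
cat >> h.py <<'E'
def hop():
    a=plane("top",(213.5,208.9),.166);b=plane("top",(241.5,222.2),.166)  # bar ends
    m=plane("top",(227.6,215.6),.166); d=a-b; d/=np.linalg.norm(d)
    return m,d
E
python3 - <<'E'
from h import *
from rig import arm
np.set_printoptions(precision=4,suppress=True)
m,d=hop();print("bar",m,"ydir",d,"len",np.linalg.norm(plane("top",(213.5,208.9),.166)-plane("top",(241.5,222.2),.166)))
x=np.array([d[1],-d[0]]);print("hopper x",x,np.degrees(np.arctan2(x[1],x[0])),"origin",m+.155*x)
for c in("top","scene"):
    for off,z in((0,.162),(.095,.15)):
        q=P(c)@np.r_[m+off*x,z,1];print(c,off,q[:2]/q[2])
    for sx in(-.057,.062):
        for sy in(-.05,.05):
            q=P(c)@np.r_[m+(.155+sx)*x+sy*d,.252,1];print("rim",q[:2]/q[2])
s=arm.observe();R=Ro.from_rotvec(s["eef_rot"]).as_matrix();print(R)
tx=R[:2,0];print("toolx yaw",np.degrees(np.arctan2(tx[1],tx[0])))
print("shift in tool axes mm",1000*R.T@(np.r_[m,.26]-s["eef_pos"]))
E
```

```text
bar [0.5115 0.0779] ydir [0.4432 0.8964] len 0.08495417986503863
hopper x [ 0.8964 -0.4432] -26.30947746987303 origin [0.6504 0.0092]
top 0 [227.72   215.7439]
top 0.095 [242.9889 185.4256]
rim [259.1829 186.081 ]
rim [224.0663 169.7252]
rim [278.9022 145.0065]
rim [244.0768 129.148 ]
scene 0 [286.7327 187.3123]
scene 0.095 [265.7082 203.2865]
rim [256.1474 176.2934]
rim [275.8852 195.3492]
rim [227.4815 194.5098]
rim [246.9461 214.6537]
[[ 0.9662  0.2579 -0.    ]
 [ 0.2579 -0.9662 -0.0001]
 [-0.      0.0001 -1.    ]]
toolx yaw 14.943382109848612
shift in tool axes mm [ 514.2473 -618.4036  -28.6859]
```

```bash
python3 -m creep '[{"x":50,"y":-36,"z":-5},{"x":50,"y":-36,"z":-5},{"x":50,"y":-36,"z":-5},{"x":50,"y":-36,"z":-5},{"x":50,"y":-36,"z":-5},{"x":50,"y":-36,"z":-5},{"x":50,"y":-36},{"x":50,"y":-36}]' -1 40
python3 -m creep '[{"x":19,"y":-55},{"x":19,"y":-55},{"x":19,"y":-55},{"x":19,"y":-55},{"x":19,"y":-55},{"x":19,"y":-55},{}]'
python3 -m creep '[{"spin":0.18},{"spin":0.18},{"spin":0.18},{"spin":0.18},{}]'
cat > w.py <<'E'
from h import *
from rig import arm
np.set_printoptions(precision=1,suppress=True)
m,d=hop();x=np.array([d[1],-d[0]])
s=arm.observe();R=Ro.from_rotvec(s["eef_rot"]).as_matrix()
o=m+.155*x; e=s["eef_pos"]; r=e[:2]-o
print("t",s["clock"],"tcp in hopper mm",1e3*r@x,1e3*r@d,1e3*e[2],"F",s["contact_force"],"yaw err deg",np.degrees(np.arctan2(*R[1::-1,0]))+26.3,"to bar top, tool",1e3*R.T@(np.r_[m,.172]-e))
E
python3 w.py
```

```text
t 0.7 tcp in hopper mm -133.8492154770743 -804.0082786493679 231.37268666583506 F [ 1.1  0.3 -0.4] yaw err deg 41.24338210984861 to bar top, tool [ 514.3 -618.4   59.3]validation failed for argument at $[0]...
validation failed for argument at $[0]...
validation failed for argument at $[0]...
```

```bash
python3 -m creep '[{"x":50,"y":-36,"z":-5,"spin":0},{"x":50,"y":-36,"z":-5,"spin":0},{"x":50,"y":-36,"z":-5,"spin":0},{"x":50,"y":-36,"z":-5,"spin":0},{"x":50,"y":-36,"z":-5,"spin":0},{"x":50,"y":-36,"z":-5,"spin":0},{"x":50,"y":-36,"z":0,"spin":0},{"x":50,"y":-36,"z":0,"spin":0}]' -1 40
python3 w.py
```

```text
clock: 1.7
eef_pos: [0.4874, -0.2691, 0.2619]
eef_rot: [3.114, 0.408, 0.001]
contact_force: [0.4, -0.8, -0.3]
grip_width: -0.0002
finger_force: 0.0
t 1.7 tcp in hopper mm -22.756125513413256 -321.75931658159175 261.89819334937204 F [ 0.4 -0.8 -0.3] yaw err deg 41.236372483467036 to bar top, tool [ 112.6 -329.2   89.6]
```

```bash
python3 -m creep '[{"x":19,"y":-55,"z":0,"spin":0},{"x":19,"y":-55,"z":0,"spin":0},{"x":19,"y":-55,"z":0,"spin":0},{"x":19,"y":-55,"z":0,"spin":0},{"x":19,"y":-55,"z":0,"spin":0},{"x":18,"y":-54,"z":0,"spin":0},{"x":0,"y":0,"z":0,"spin":0}]'
python3 -m creep '[{"x":0,"y":0,"z":0,"spin":0.18},{"x":0,"y":0,"z":0,"spin":0.18},{"x":0,"y":0,"z":0,"spin":0.18},{"x":0,"y":0,"z":0,"spin":0.18},{"x":0,"y":0,"z":0,"spin":0}]'
cat > look.py <<'E'
import sys
from h import *
ims=[]
for c,(u,v) in(("top",(170,110)),("scene",(200,130))):
    i=vision.get_image(c)[v:v+150,u:u+140];ims.append(cv2.resize(i,(400,429),interpolation=cv2.INTER_CUBIC))
cv2.imwrite(sys.argv[1],np.hstack(ims))
E
python3 w.py; python3 look.py pics/l1.png
```

```text
clock: 2.58
eef_pos: [0.5103, 0.0797, 0.2616]
eef_rot: [-3.113, -0.418, -0.001]
contact_force: [-0.7, -0.6, -0.3]
grip_width: 0.0001
finger_force: 0.0
clock: 3.2
eef_pos: [0.5107, 0.0752, 0.2614]
eef_rot: [3.059, -0.714, 0.0]
contact_force: [-0.2, -0.8, -0.1]
grip_width: 0.0002
finger_force: 0.0
t 3.2 tcp in hopper mm -154.48080569298205 -2.746391691322898 261.4245839423292 F [-0.2 -0.8 -0.1] yaw err deg 0.03320828208756055 to bar top, tool [-0.5 -2.8 89.4]
```

View pics/l1.png

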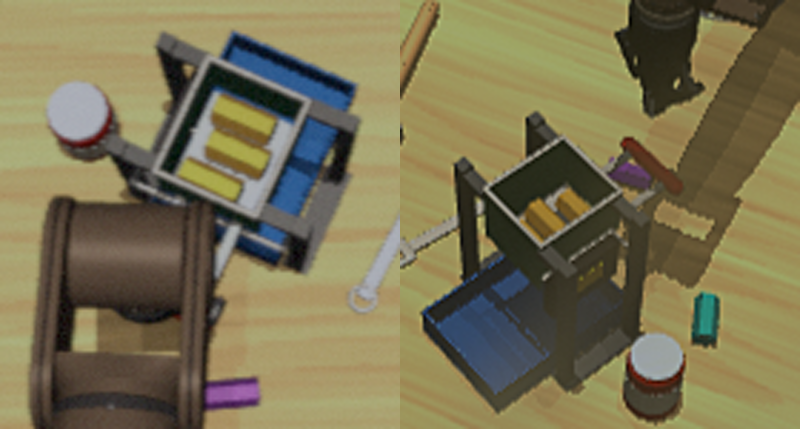

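The gripper's tip is right above the bar: in the scene crop, the tip is at (652,115) and the bar at (652,165). I'll go down.

```bash
python3 -m creep '[{"x":0,"y":0,"z":40,"spin":0},{"x":0,"y":0,"z":40,"spin":0},{"x":0,"y":0,"z":5,"spin":0},{"x":0,"y":0,"z":5,"spin":0},{"x":0,"y":0,"z":5,"spin":0},{"x":0,"y":0,"z":0,"spin":0}]'; python3 w.py
```

```text
clock: 4.05
eef_pos: [0.5113, 0.0763, 0.1694]
eef_rot: [-3.059, 0.714, -0.002]
contact_force: [-4.4, 0.6, 6.5]
grip_width: -0.0005
finger_force: 3.6
t 4.05 tcp in hopper mm -154.42722358320947 -1.5337115131890149 169.38229115861142 F [-4.4  0.6  6.5] yaw err deg 0.037334970822968216 to bar top, tool [-0.6 -1.5 -2.6]
```

Contact is where I expected it, so I'll press to the stop.

```bash
python3 -m creep '[{"x":0,"y":0,"z":5,"spin":0},{"x":0,"y":0,"z":5,"spin":0},{"x":0,"y":0,"z":4,"spin":0},{"x":0,"y":0,"z":0,"spin":0}]'; python3 w.py
```

```text
clock: 4.55
eef_pos: [0.5114, 0.0767, 0.1554]
eef_rot: [-3.058, 0.714, -0.002]
contact_force: [-4.0, 0.4, 6.7]
grip_width: -0.0001
finger_force: 3.2
t 4.55 tcp in hopper mm -154.56356345722165 -1.1108544500390056 155.44967939995976 F [-4.   0.4  6.7] yaw err deg 0.02987517452463706 to bar top, tool [ -0.4  -1.1 -16.5]
```

```bash
python3 -m creep '[{"x":0,"y":0,"z":2,"spin":0},{"x":0,"y":0,"z":0,"spin":0}]'; python3 -m creep '[{"x":0,"y":0,"z":1.5,"spin":0},{"x":0,"y":0,"z":0,"spin":0}]'
```

```text
clock: 4.8
eef_pos: [0.5117, 0.0767, 0.1546]
eef_rot: [-3.058, 0.714, -0.003]
contact_force: [-6.4, 1.3, 10.8]
grip_width: -0.0004
finger_force: 5.0
clock: 5.05
eef_pos: [0.5118, 0.0767, 0.1545]
eef_rot: [-3.059, 0.713, -0.002]
contact_force: [-8.1, 1.3, 16.1]
grip_width: 0.0001
finger_force: 7.9
```

It's at the stop: the force rises while the position holds. Now I'll let it up, retreating up and away from the hopper.

```bash
python3 -m creep '[{"x":0,"y":0,"z":-15,"spin":0},{"x":0,"y":0,"z":-30,"spin":0},{"x":0,"y":0,"z":-55,"spin":0},{"x":0,"y":0,"z":-40,"spin":0},{"x":0,"y":0,"z":0,"spin":0},{"x":0,"y":0,"z":0,"spin":0},{"x":0,"y":0,"z":0,"spin":0}]'; python3 -m creep '[{"x":0,"y":0,"z":0,"spin":0},{"x":0,"y":0,"z":0,"spin":0},{"x":0,"y":0,"z":0,"spin":0}]'; python3 w.py; python3 look.py pics/l2.png
```

```text
clock: 5.92
eef_pos: [0.5099, 0.0762, 0.2871]
eef_rot: [3.059, -0.715, -0.005]
contact_force: [0.1, 0.4, -1.1]
grip_width: -0.0003
finger_force: 0.0
clock: 6.3
eef_pos: [0.5106, 0.0763, 0.2885]
eef_rot: [3.059, -0.715, -0.001]
contact_force: [0.2, -0.6, -0.7]
grip_width: -0.0001
finger_force: 0.0
t 6.3 tcp in hopper mm -155.08805893050274 -1.8955978153508013 288.4758607491296 F [ 0.2 -0.6 -0.7] yaw err deg -0.009255416623073387 to bar top, tool [  0.2  -1.9 116.5]
```

View pics/l2.png

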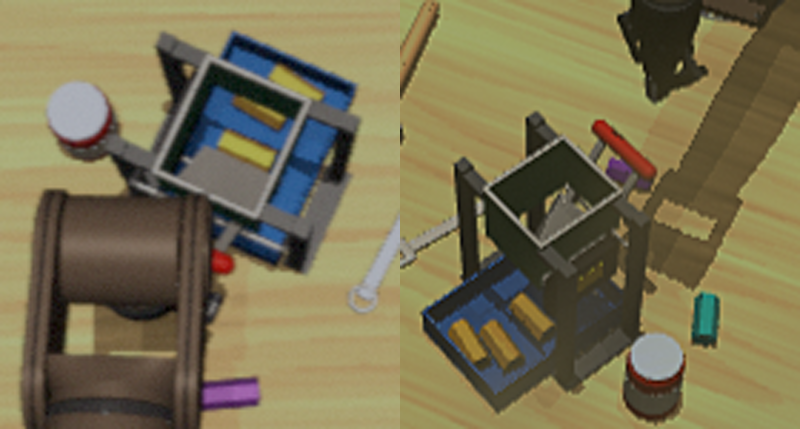

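All three couplings lie in the pan (scene crop (468,342), (500,343), (532,315)), the trap hangs open, and the bar is up at (623,148). Next I'll go above the open bar.

```bash
python3 -m creep '[{"x":49,"y":-2,"z":0,"spin":0},{"x":0,"y":0,"z":20,"spin":0},{"x":0,"y":0,"z":12,"spin":0},{"x":0,"y":0,"z":8,"spin":0},{"x":0,"y":0,"z":4,"spin":0},{"x":0,"y":0,"z":0,"spin":0}]'; python3 w.py
```

```text
clock: 7.15
eef_pos: [0.5553, 0.0566, 0.2452]
eef_rot: [-3.059, 0.714, -0.001]
contact_force: [0.1, 0.1, 1.2]
grip_width: -0.0002
finger_force: 0.0
t 7.15 tcp in hopper mm -106.21994890228552 0.32537168270723893 245.229665645856 F [0.1 0.1 1.2] yaw err deg 0.012673127003132834 to bar top, tool [-48.8   0.3  73.2]
```

```bash
python3 -m creep '[{"x":0,"y":0,"z":3,"spin":0},{"x":-6,"y":0,"z":4,"spin":0},{"x":-7,"y":0,"z":4.5,"spin":0},{"x":-5.5,"y":0,"z":5,"spin":0},{"x":-5.5,"y":0,"z":5,"spin":0},{"x":0,"y":0,"z":0,"spin":0}]'; python3 w.py; python3 look.py pics/l3.png
```

```text
clock: 7.9
eef_pos: [0.5334, 0.0673, 0.2275]
eef_rot: [3.059, -0.714, -0.0]
contact_force: [-7.7, 0.9, 14.2]
grip_width: 0.0
finger_force: 6.9
t 7.9 tcp in hopper mm -130.59265443528278 0.2213369202427236 227.4705879980286 F [-7.7  0.9 14.2] yaw err deg 0.02663738312217845 to bar top, tool [-24.4   0.2  55.5]
```

View pics/l3.png

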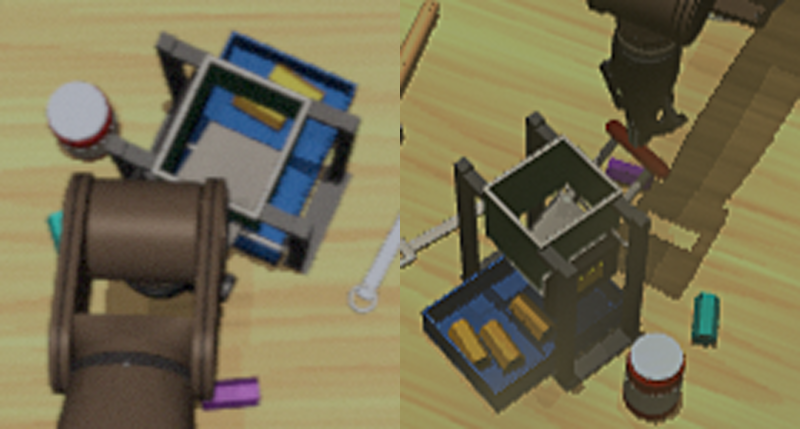

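The bar is following the tip at (637,148) and the trap is rising, so I'll keep going round the arc.

```bash
python3 -m creep '[{"x":-5,"y":0,"z":6,"spin":0},{"x":-4.5,"y":0,"z":6,"spin":0},{"x":-4,"y":0,"z":6.5,"spin":0},{"x":-3.5,"y":0,"z":6.5,"spin":0},{"x":-2.5,"y":0,"z":7,"spin":0},{"x":-2.5,"y":0,"z":7,"spin":0},{"x":-1.5,"y":0,"z":7,"spin":0},{"x":-1.5,"y":0,"z":7,"spin":0}]'; python3 w.py
python3 -m creep '[{"x":0,"y":0,"z":5,"spin":0},{"x":0,"y":0,"z":5,"spin":0},{"x":0,"y":0,"z":3,"spin":0},{"x":0,"y":0,"z":0,"spin":0}]'; python3 w.py
```

```text
clock: 9.0
eef_pos: [0.5114, 0.0789, 0.172]
eef_rot: [-3.058, 0.715, 0.001]
contact_force: [-3.6, 2.5, 6.7]
grip_width: -0.0004
finger_force: 3.3
t 9.0 tcp in hopper mm -155.50240313967012 0.8144124240842802 172.04754565431367 F [-3.6  2.5  6.7] yaw err deg -0.007126066470217296 to bar top, tool [0.5 0.8 0. ]
clock: 9.5
eef_pos: [0.5116, 0.0786, 0.1584]
eef_rot: [-3.058, 0.715, -0.0]
contact_force: [-2.2, 1.9, 3.7]
grip_width: 0.0001
finger_force: 2.3
t 9.5 tcp in hopper mm -155.19550155596173 0.6729044555031256 158.38545527362794 F [-2.2  1.9  3.7] yaw err deg -0.0071365171725688015 to bar top, tool [  0.2   0.7 -13.6]
```

```bash
python3 -m creep '[{"x":0,"y":0,"z":3,"spin":0},{"x":0,"y":0,"z":2,"spin":0},{"x":0,"y":0,"z":0,"spin":0}]'; python3 -m creep '[{"x":0,"y":0,"z":2,"spin":0},{"x":0,"y":0,"z":0,"spin":0},{"x":0,"y":0,"z":0,"spin":0}]'
```

```text
clock: 9.88
eef_pos: [0.5119, 0.0785, 0.1546]
eef_rot: [-3.058, 0.715, -0.0]
contact_force: [-5.4, 2.4, 11.0]
grip_width: 0.0003
finger_force: 5.2
clock: 10.25
eef_pos: [0.5119, 0.0785, 0.1544]
eef_rot: [-3.059, 0.714, 0.0]
contact_force: [-8.7, 1.7, 17.8]
grip_width: -0.0
finger_force: 9.0
```

It's at the stop again. I'll let it up gently, then move clear and look.

```bash
python3 -m creep '[{"x":0,"y":0,"z":-7,"spin":0},{"x":0,"y":0,"z":-7,"spin":0},{"x":0,"y":0,"z":-10,"spin":0},{"x":0,"y":0,"z":-20,"spin":0},{"x":0,"y":0,"z":-50,"spin":0},{"x":0,"y":0,"z":-50,"spin":0},{"x":0,"y":0,"z":0,"spin":0},{"x":0,"y":0,"z":0,"spin":0}]'; python3 -m creep '[{"x":0,"y":50,"z":0,"spin":0},{"x":0,"y":50,"z":0,"spin":0},{"x":0,"y":50,"z":0,"spin":0},{"x":0,"y":0,"z":0,"spin":0},{"x":0,"y":0,"z":0,"spin":0}]'; python3 look.py pics/l4.png
```

```text
clock: 11.25
eef_pos: [0.5109, 0.0779, 0.2933]
eef_rot: [3.058, -0.715, -0.003]
contact_force: [0.5, 0.3, -0.1]
grip_width: 0.0002
finger_force: 0.0
clock: 11.88
eef_pos: [0.4445, -0.0561, 0.2927]
eef_rot: [-3.058, 0.716, 0.005]
contact_force: [0.3, 0.2, 0.7]
grip_width: -0.0003
finger_force: 0.0
```

View pics/l4.png

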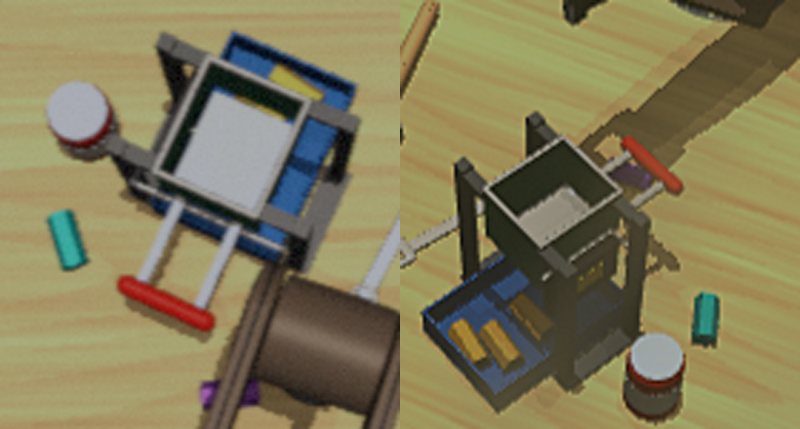

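The bar is back at its latched place (top crop (165,303), as at the start). The trap is shut and empty, all three couplings are in the pan, and the arm is clear.

```bash
python3 -c "
from rig import workorder;print(workorder.hand_in())"
```

```text
the job is handed in; nothing more can be done
None
```

I pressed the bar once to free the trap and all three couplings dropped into the pan; a second press latched the trap shut again, and I handed the job in at about 12 s on the robot's clock.

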